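# Close and lock the instrument case

## Robot

A 7-joint arm with a two-finger parallel gripper is mounted at the origin on the work surface. World frame = base frame: x ahead of the robot, y to its left, z up, the work surface at z = 0. Lengths are in m, angles in rad, forces in N, time in s.
With the tool pointing down it reaches from about 0.425 to 0.875 m from the base axis. Payload 4.7 kg.
Tool frame: the origin (TCP) lies midway between the tips of the shut fingers; the grasp point (between the pads) lies 19 mm behind it; x points along the fingers, z is the direction in which the jaws open and shut, and the axes are right-handed (so a half turn about x gives the same grasp; the last joint's range is limited). The gripper opens to 87 mm and grips with 3 to 60 N. Pads are 19 mm wide; open, the fingers measure 117 mm over their backs; the gripper's body (75 mm by 190 mm) begins 51 mm behind the grasp point.
Start: joints at [1.279, 0.321, -0.07, 1.45, 0.023, 1.371, -0.057], TCP at [0.196, -0.62, 0.223] pointing down, gripper open.
Joint ranges: [-2.86, 2.86], [-0.3, 2.09], [-1.38, 1.24], [0.06, 2.45], [-1.56, 4.7], [0.09, 2.05], [-2.69, 2.69]. Speed limits (rad/s): [2.57, 2.57, 3.14, 3.14, 3.14, 3.14, 3.14].

## Interface

Orientations are given as a rotation vector (axis times angle).
In Python, from bench import ctrl, vision, close_job gives the robot as it stands. The module is installed in compiled form; this text tells all that it offers.
- The arm moves only by the tool servo_tool, never from a script. Its argument "commands" is a list that holds one entry, the list of rows, each a list of 7 numbers: the turn, a rotation vector about the tool's x, y, z in degrees, then the shift along the tool's x, y, z in mm, then the finger opening in mm, from 0 to 87. In form: [[[wx, wy, wz, x, y, z, grip], ...]]. A call has 1 to 5 rows; each row is the pose to reach, as a shift and turn from the pose commanded when the call began, along the tool's axes at that moment; what a row does not reach only later rows make up. A row lasts 1/8 s, in which the tool goes at most 62.5 mm and 10.7 degrees, less where a joint would pass 70% of its speed; a pose out of reach is approached as far as the arm can. A call with a gripper value outside its range is refused whole. The fingers move at their own pace and stop on an object; "newtons" is the grip in N (left out, the last holds). Time passes only in rows, so rows that repeat a pose let the fingers close. It gives the time, the measured TCP pose, the force and the opening at its end, in the units of the state.
- ctrl.get_state(): the state, without advancing time (a new reading comes with each control period).
- vision.get_image(name): name is "scene" or "side" or "wrist"; returns the picture (420x560x3 uint8, red, green, blue); there is no depth.
- vision.camera_info(name): a dict with "fov_y" (degrees; the focal length in pixels is half the picture's height over the tangent of half this angle, whatever the lens; pixels are square), "cx", "cy" (the principal point, pixels), "pose" (4x4, takes a point from camera to world coordinates). Camera axes: x right, y down, z forward; pixel columns grow to the right and rows downward; lengths in m; the calibration is good to about 2 mm. A picture is of the moment at which its call begins: read the wrist's pose just before it. camera_info takes no time and is no camera call; for the wrist camera it gives the pose at the moment of the call.
- close_job(): hands the job in, once; it reports no verdict.
The state is a dict: "time": time; "joint_positions": joint angles; "qd": joint speeds; "joint_torque": joint torques, N m; "position": TCP position; "tool_rot": TCP orientation; "ft_force": force on the tool from outside, world axes, zero at the start; "torque": the same for the moment, N m; "grip_width": opening from 0.0 (shut) to 1.0 (fully open).
Only numpy, scipy, OpenCV 4.12 (cv2) and the standard library are available. Lean on these libraries where they do the work, as an engineer would, in place of code of your own. Each camera call takes 0.05 s, during which the arm holds its last target. There are 200 camera calls.

## Task

Push the blue lid of the instrument case fully shut, and then push the red-knobbed clamp lever on its front over its dead point until it snaps into lock above the lid. Only push: do not swing the lid up out of the way, and do not throw the lever before the lid is shut. Leave everything else on the worktop as it stands.

Things in the scene. Friction and masses are not known exactly. Their poses are not given: they have to be found in the camera images.
- case: aluminium instrument case fixed to the worktop: an open tub 150 (x) x 240 (y) x 100 mm high on a black 190 x 260 mm foot plate. Origin: centre of the tub's underside, on the worktop. Its x axis points from the front (clamp lever, towards the robot) to the back (lid hinge), y along its width, z up. It stands turned by up to 0.4 rad
- case_lid (a joint): opening angle of the blue lid (rad): 0 = fully shut, growing as the front edge rises; starts ajar at 0.4 to 0.75. The hinge runs along the case's y axis on the back rim (case frame x = 75 mm, z = 100 mm). It is stiff and stays where it is left; about 2 N down on the front edge moves it. The lid is a flat plate 155 x 246 x 10 mm; shut, its top is 110 mm above the worktop. A bare steel plate 50 x 60 x 2 mm marks the middle of its front edge
- lid_front_edge (a point): point on the lid's top surface at the middle of its free front edge, 154 mm from the hinge (moves with the lid)
- clamp (a joint): angle of the clamp lever (rad), turning about an axis along the case's y: 0 = open, leaning 0.55 rad from upright out towards the front (the case's -x); grows as the knob is pushed up and over towards the case's +x. A spring holds it open; dead point at 0.65 (knob 0.10 rad past upright); beyond it the spring snaps it by itself to the stop at 1.65 = locked, knob over the lid, where the spring keeps it. Starts at 0. About 5 N at the knob is enough
- lever_knob (a point): centre of the red ball knob, diameter 24 mm, on the end of the 10 mm steel lever rod, 75 mm from the pivot; a short branch with a black rubber foot (under 50 mm from the pivot) goes with the lever on its lid side. Open: 132 mm in front of the case's origin and 182 mm above the worktop. It passes 193 mm above the worktop when upright and comes to rest about 152 mm above it when locked
- lever_pivot (a point): the lever's pivot axis at mid-width, fixed to the case 93 mm in front of its origin (case -x) and 118 mm above the worktop, between two steel cheeks 37 mm apart over their outsides and reaching up to 128 mm
- bottle: white plastic bottle with blue cap, diameter 60, 160 mm tall, loose; origin at the centre of its underside. To be left alone
- basin: stainless steel bowl, diameter 220, 75 mm high, loose; origin at the centre of its underside. To be left alone
- jar: amber jar with black lid, diameter 56, 75 mm tall, loose, standing beside the case on its left (+y); origin at the centre of its underside. To be left alone
- tape: roll of cream tape lying flat, outer diameter 64, 25 mm high, loose, beside the case on its right (-y); origin at the centre of its underside. To be left alone
- cup: clear plastic cup, rim diameter 64, 80 mm tall, loose; origin at the centre of its underside. To be left alone
- forceps: steel forceps, 128 mm long, 8 mm thick, lying in a fixed steel tray on the right of the worktop; origin at mid-length on their underside, x along their length. To be left alone

How it is judged:
By the outcome, as a careful person would: the job done as asked, in the order asked, and still so for the second after the job is handed in, with the robot touching nothing.
It also fails if it takes over 38 s, if anything falls off the work surface, if the arm or the gripper's body presses on something with over 40 N, if the wrist force passes 120 N, or if a joint passes its speed limit or range.

## Working session

There is one attempt and no reset: what is moved stays moved. The work goes in short steps, Python scripts to look and compute and a tool call to move; the robot and the scene stay as the last step left them, time stands still between calls to the robot, and variables do not carry over. Pictures are saved under pics/ and viewed, about 8 in all and at most 12, crops included, and the job is handed in when it is done.

Besides the shell and the picture viewer there is one more tool, called after ">>>" as a command line: name --argument value ..., lists and objects as JSON in quotes. servo_tool: Moves the arm, as the interface text tells. Its arguments: {"type":"object","properties":{"commands":{"type":"array"},"newtons":{"type":"number"}},"required":["commands"]}

```bash
mkdir -p pics
python3 - <<'E'
from bench import ctrl, vision
import cv2, numpy as np
s=ctrl.get_state(); print(s)
ims=[]
for n in ("scene","side"):
    i=vision.camera_info(n); print(n,i)
    im=vision.get_image(n)[:,:,::-1]; cv2.imwrite(f"pics/{n}0.png",im)
E
```

```text
{'time': 0.0, 'joint_positions': array([ 1.2790923 ,  0.32182553, -0.07005482,  1.45167032,  0.02257594,
        1.37080373, -0.05689813]), 'qd': array([ 0.00097059, -0.00107337,  0.00161193, -0.00066946, -0.00012052,
        0.00085661,  0.00017128]), 'joint_torque': array([ 1.22344559e-04, -4.91285419e+01, -4.04483937e-01, -3.12528455e+01,
       -6.42550481e-02,  4.36899439e-02,  1.73968556e-04]), 'position': array([ 0.19546438, -0.61933202,  0.22146199]), 'tool_rot': array([ 0.98215441,  1.34012886, -0.98038466]), 'ft_force': array([-0.19257308,  0.60863194,  0.79674924]), 'torque': array([-0.02393253, -0.0023234 , -0.00736505]), 'grip_width': 1.0002879710390529}
scene {'fov_y': 48.62719261677145, 'cx': 283.9087978148933, 'cy': 212.2415821187953, 'pose': array([[-0.72401257,  0.48592362, -0.48957536,  1.27215691],
       [ 0.6895441 ,  0.49102954, -0.53237104,  0.76008565],
       [-0.0182957 , -0.72302712, -0.69057733,  1.13543852],
       [ 0.        ,  0.        ,  0.        ,  1.        ]])}
side {'fov_y': 47.87490607402277, 'cx': 277.4906267998613, 'cy': 209.07705521771385, 'pose': array([[ 0.91686505, -0.25596116,  0.30633702,  0.15649946],
       [-0.39900806, -0.61123182,  0.68351169, -0.9191849 ],
       [ 0.0122905 , -0.74891892, -0.66254766,  0.97311087],
       [ 0.        ,  0.        ,  0.        ,  1.        ]])}
```

View pics/scene0.png

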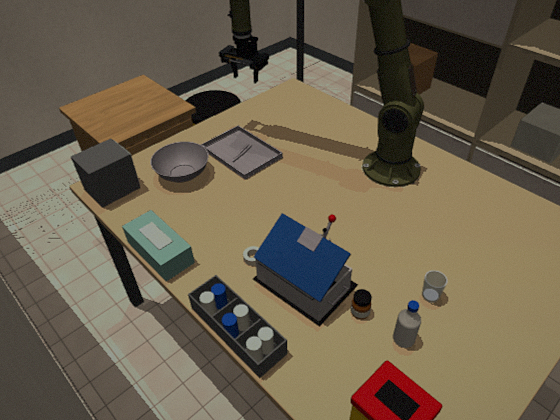

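View pics/side0.png

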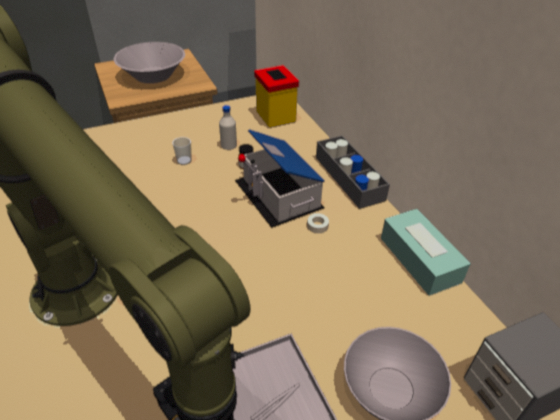

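The scene view shows the knob at (332,218), the ajar blue lid around (303,257), and the foot plate's near corners at about (255,283), (320,320) and (355,285). The side view shows the knob at (242,158) and the lid from (250,132) to (320,180). Next I'll triangulate these.

```bash
cat > h.py <<'E'
import numpy as np, cv2
from bench import ctrl, vision
from scipy.spatial.transform import Rotation as R
def ray(info,p):
    f=210/np.tan(np.radians(info["fov_y"])/2); P=info["pose"]
    d=P[:3,:3]@np.array([(p[0]-info["cx"])/f,(p[1]-info["cy"])/f,1]); return P[:3,3],d/np.linalg.norm(d)
def onz(info,p,z):
    o,d=ray(info,p); return o+d*(z-o[2])/d[2]
def proj(info,X):
    f=210/np.tan(np.radians(info["fov_y"])/2); P=info["pose"]; c=P[:3,:3].T@(np.asarray(X)-P[:3,3])
    return np.array([info["cx"]+f*c[0]/c[2],info["cy"]+f*c[1]/c[2]])
def tri(rays):
    A=0;b=0
    for o,d in rays:
        M=np.eye(3)-np.outer(d,d); A=A+M; b=b+M@o
    X=np.linalg.solve(A,b); return X,[np.linalg.norm((np.eye(3)-np.outer(d,d))@(X-o)) for o,d in rays]
def blob(m,box):
    k=np.zeros_like(m); x0,y0,x1,y1=box; k[y0:y1,x0:x1]=m[y0:y1,x0:x1]
    c,_=cv2.findContours(k,cv2.RETR_EXTERNAL,cv2.CHAIN_APPROX_NONE); return max(c,key=cv2.contourArea)
def red(im):
    h=cv2.cvtColor(im,cv2.COLOR_BGR2HSV); return (((h[...,0]<8)|(h[...,0]>172))&(h[...,1]>150)&(h[...,2]>60)).astype(np.uint8)*255
def blue(im):
    h=cv2.cvtColor(im,cv2.COLOR_BGR2HSV); return ((h[...,0]>100)&(h[...,0]<125)&(h[...,1]>120)&(h[...,2]>30)).astype(np.uint8)*255
E
python3 - <<'E'
from h import *
S=cv2.imread("pics/scene0.png");D=cv2.imread("pics/side0.png");si=vision.camera_info("scene");di=vision.camera_info("side")
def mid(c): (x,y),r=cv2.minEnclosingCircle(c); return (x,y),r
a=mid(blob(red(S),(310,200,350,240)));b=mid(blob(red(D),(225,140,260,175)));print(a,b)
k=tri([ray(si,a[0]),ray(di,b[0])]);print("knob",k)
c=blob(blue(S),(245,200,365,310)); q=cv2.approxPolyDP(cv2.convexHull(c),4,True)[:,0];print("lid scene",q.tolist())
c2=blob(blue(D),(235,120,335,190)); q2=cv2.approxPolyDP(cv2.convexHull(c2),3,True)[:,0];print("lid side",q2.tolist())
cv2.imwrite("pics/crop.png",np.hstack([cv2.resize(S[195:330,235:370],(400,400),interpolation=2),cv2.resize(D[120:240,220:340],(400,400),interpolation=2)]))
E
```

```text
((331.9285583496094, 217.64285278320312), 3.3580162525177) ((241.5, 157.0), 4.272101879119873)
knob (array([0.5151625 , 0.141894  , 0.18454821]), [np.float64(0.000994625182081012), np.float64(0.0009946251820810005)])
lid scene [[282, 214], [349, 253], [320, 301], [255, 257]]
lid side [[250, 131], [283, 141], [322, 180], [286, 173]]
```

View pics/crop.png

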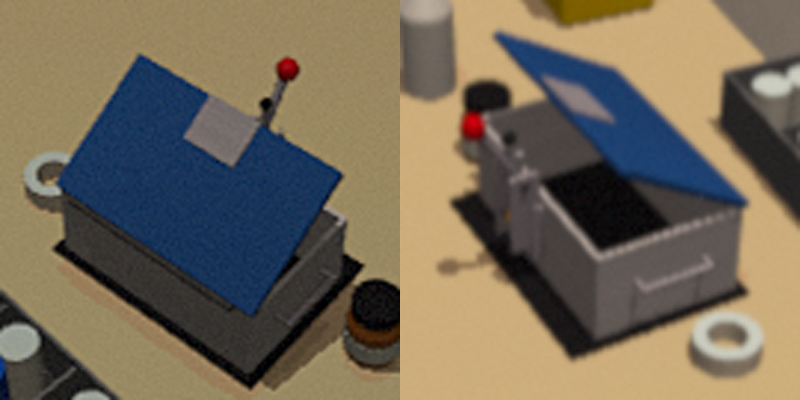

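The crops show the lid's front corners at scene (282,214)/(349,253) and its hinge corners at (255,257)/(320,301). In the side view the front corners are (250,131)/(286,173) and the hinge corners (283,141)/(322,180). The knob is clear of the lid.

Run:
```python
from h import *
si=vision.camera_info("scene");di=vision.camera_info("side")
pr={"FR":((282,214),(286,173)),"FL":((349,253),(250,131)),"BL":((320,301),(283,141)),"BR":((255,257),(322,180))}
X={}
for n,(a,b) in pr.items(): X[n],r=tri([ray(si,a),ray(di,b)]); print(n,X[n].round(4),np.round(r[0],4))
fp=[onz(si,p,0.005) for p in((253.6,278.7),(321,325),(356.5,284.4))]; print("foot",np.round(fp,4))
for v in (X["FL"]-X["FR"],X["BL"]-X["BR"],fp[1]-fp[0]): print("yaw",np.arctan2(-v[0],v[1]))
v=fp[1]-fp[2];print("yaw",np.arctan2(v[1],v[0]))
k=np.array([.51516,.1419,.1845])
for yaw in (0.1,0.2,.3): print(yaw,k[:2]+.132*np.array([np.cos(yaw),np.sin(yaw)]))
f=(X["FL"]+X["FR"])/2;b=(X["BL"]+X["BR"])/2;print(f,b,np.linalg.norm(f-b),np.arctan2(f[2]-b[2],np.hypot(*(f-b)[:2])))
s=ctrl.get_state();print(R.from_rotvec(s["tool_rot"]).as_matrix().round(3))
```

```text
FR [0.6046 0.0263 0.1814] 0.0004
FL [0.5861 0.265  0.184 ] 0.0034
BL [0.7101 0.2818 0.1048] 0.0005
BR [0.7323 0.0441 0.1058] 0.0003
foot [[0.7404 0.037  0.005 ]
 [0.7125 0.2932 0.005 ]
 [0.5324 0.2712 0.005 ]]
yaw 0.07741489916699654
yaw 0.09299584491861759
yaw 0.10868166268297623
yaw 0.1219778192286022
0.1 [0.64650055 0.15507801]
0.2 [0.64452879 0.16812435]
0.3 [0.64126442 0.18090867]
[0.59538114 0.14563193 0.18272292] [0.72123056 0.16290775 0.1052753 ] 0.14877723054764638 0.5475078428548611
[[-0.001  0.954  0.301]
 [ 0.002  0.301 -0.954]
 [-1.    -0.    -0.002]]
```

>>> servo_tool --commands '[[[0,0,0,-20,20,-19,0],[0,0,0,-40,60,-57,0],[0,0,0,-50,100,-94,0],[0,0,0,-50,140,-132,0],[0,0,0,-50,180,-170,0]]]'

```text
time: 0.72
position: [0.3168, -0.4017, 0.2724]
tool_rot: [0.981, 1.339, -0.981]
ft_force: [0.7, -0.6, 0.2]
grip_width: 0.518
```

>>> servo_tool --commands '[[[0,0,0,0,40,-38,0],[0,0,0,0,80,-76,0],[0,0,0,0,120,-113,0],[0,0,0,0,160,-151,0],[0,0,0,0,200,-190,0]]]'

```text
time: 1.35
position: [0.45, -0.1605, 0.2723]
tool_rot: [0.981, 1.338, -0.982]
ft_force: [0.9, -1.5, 0.0]
grip_width: 0.016
```

>>> servo_tool --commands '[[[2,0,0,0,43,-40,0],[4,0,0,0,86,-80,0],[6,0,0,0,130,-120,0],[9,0,0,0,174,-162,0],[11.6,0,0,0,216,-200,0]]]'

```text
time: 1.98
position: [0.596, 0.0952, 0.2723]
tool_rot: [1.134, 1.256, -1.134]
ft_force: [0.5, -0.2, 0.8]
grip_width: 0.006
```

>>> servo_tool --commands '[[[0,0,0,0,6,-10,0],[0,0,0,0,6,-10,0]]]'

```text
time: 2.22
position: [0.6, 0.1046, 0.2718]
tool_rot: [1.131, 1.258, -1.132]
ft_force: [0.3, -0.1, 0.5]
grip_width: 0.005
```

Run:
```python
from h import *
s=ctrl.get_state();print(s["time"],s["position"],R.from_rotvec(s["tool_rot"]).as_matrix().round(3))
a=[cv2.cvtColor(vision.get_image(n),cv2.COLOR_RGB2BGR) for n in("side","wrist")]
cv2.imwrite("pics/p1.png",np.hstack([cv2.resize(a[0][70:270,170:370],(400,400),interpolation=2),cv2.resize(a[1],(400,300))[:].repeat(1,0) if 0 else cv2.resize(a[1],(400,400))]))
```

```text
2.225 [0.59997269 0.10461464 0.27178566] [[-0.002  0.994  0.105]
 [-0.     0.105 -0.994]
 [-1.    -0.002 -0.   ]]
```

View pics/p1.png

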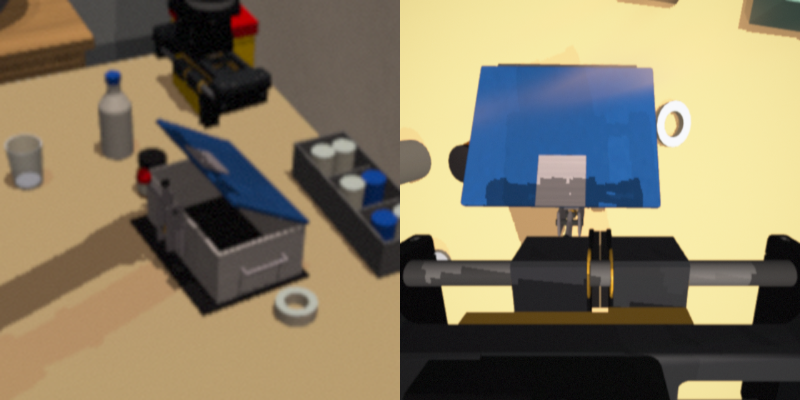

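The side crop shows the gripper well above the lid. The wrist view shows the lid square to the tool, with the steel patch to the left of the fingers and the lever cheeks in front. I'll push down a little further back, to stay clear of the knob.

>>> servo_tool --commands '[[[0,0,0,25,12,0,0],[0,0,0,50,12,0,0],[0,0,0,75,12,0,0],[0,0,0,90,12,0,0],[0,0,0,105,12,0,0]]]'

```text
time: 2.95
position: [0.6128, 0.104, 0.1678]
tool_rot: [1.134, 1.254, -1.134]
ft_force: [1.4, 0.5, 1.3]
grip_width: 0.003
```

>>> servo_tool --commands '[[[0,0,0,12,0,0,0],[0,0,0,24,0,0,0],[0,0,0,36,0,0,0],[0,0,0,45,0,0,0],[0,0,0,50,0,0,0]]]'

```text
time: 3.58
position: [0.6119, 0.1055, 0.1167]
tool_rot: [1.132, 1.257, -1.133]
ft_force: [-1.3, 0.4, 1.5]
grip_width: 0.0
```

>>> servo_tool --commands '[[[0,0,0,3,0,0,0],[0,0,0,6,0,0,0],[0,0,0,7.5,0,0,0],[0,0,0,7.5,0,0,0]]]'

```text
time: 4.08
position: [0.6124, 0.1055, 0.1105]
tool_rot: [1.133, 1.256, -1.133]
ft_force: [-2.0, 0.2, 2.7]
grip_width: 0.004
```

>>> servo_tool --commands '[[[0,0,0,1,0,0,0],[0,0,0,2,0,0,0],[0,0,0,2,0,0,0]]]'

```text
time: 4.45
position: [0.6124, 0.1055, 0.1104]
tool_rot: [1.132, 1.255, -1.133]
ft_force: [-5.5, -1.4, 14.3]
grip_width: 0.004
```

It's seated: z has stopped at 0.110 and the force has risen to 14 N. I'll lift, move in front of the lever, and look.

>>> servo_tool --commands '[[[0,0,0,-35,0,0,0],[0,0,0,-80,0,0,0],[0,0,0,-135,0,0,0],[0,0,0,-140,-45,-15,0],[0,0,0,-140,-90,-30,0]]]'

```text
time: 5.08
position: [0.5196, 0.1267, 0.2489]
tool_rot: [1.135, 1.255, -1.131]
ft_force: [-0.4, 0.5, 1.4]
grip_width: 0.004
```

>>> servo_tool --commands '[[[0,0,0,0,-30,-10,0],[0,0,0,0,-45,-16,0],[0,0,0,0,-45,-16,0]]]'

```text
time: 5.45
position: [0.473, 0.1375, 0.2483]
tool_rot: [1.132, 1.254, -1.132]
ft_force: [0.1, 0.3, 0.7]
grip_width: 0.01
```

Run:
```python
from h import *
s=ctrl.get_state();print(s["time"],s["position"],s["ft_force"])
n=("scene","side","wrist");I=[vision.camera_info(k) for k in n]
a=[cv2.cvtColor(vision.get_image(k),cv2.COLOR_RGB2BGR) for k in n]
for k,x in zip(n,a): cv2.imwrite(f"pics/{k}2.png",x)
cv2.imwrite("pics/p2.png",np.hstack([cv2.resize(a[0][180:330,235:385],(266,400),interpolation=2),cv2.resize(a[1][100:240,200:340],(266,400),interpolation=2),cv2.resize(a[2],(266,400))]))
# predicted positions of shut lid front corners
o=np.array([.646,.155,0]);Rz=R.from_euler("z",.1).as_matrix()
for y in(-.123,.123):
  for ang in(0,.1): 
    X=o+Rz@np.array([.075-.155*np.cos(ang),y,.11+.155*np.sin(ang)]);print(y,ang,proj(I[0],X).round(1),proj(I[1],X).round(1))
c=blob(blue(a[0]),(235,200,385,330));print(cv2.approxPolyDP(cv2.convexHull(c),4,True)[:,0].tolist())
c=blob(blue(a[1]),(235,120,335,195));print(cv2.approxPolyDP(cv2.convexHull(c),3,True)[:,0].tolist())
```

```text
5.45 [0.47296444 0.13748756 0.24830572] [0.13963222 0.28575263 0.7472142 ]
-0.123 0 [288.3 226.2] [277.5 195.5]
-0.123 0.1 [288.1 222.8] [277.8 191.2]
0.123 0 [354.4 265.6] [239.7 151.9]
0.123 0.1 [354.7 262.2] [239.7 147.8]
[[255, 255], [289, 228], [352, 267], [319, 300]]
[[241, 152], [283, 142], [321, 182], [276, 194]]
```

View pics/p2.png

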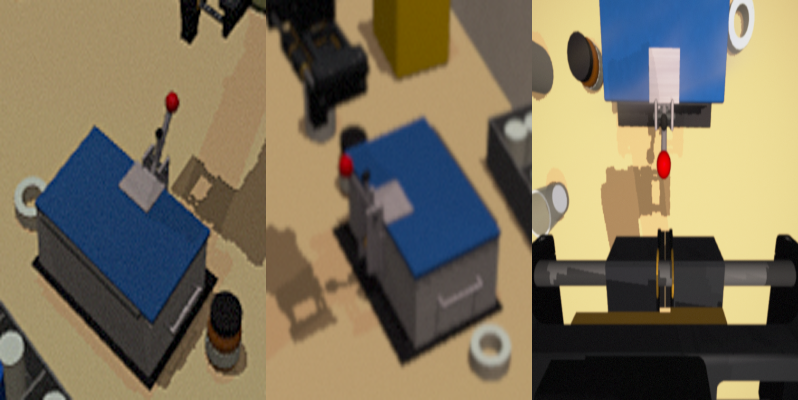

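The lid is shut: its corners match the predicted shut lid to 1–2 px. In the wrist view the knob (664,165) lines up with the fingers (664,265). I'll lower in front of the knob and push.

>>> servo_tool --commands '[[[0,0,0,30,0,0,0],[0,0,0,60,0,0,0],[0,0,0,75,0,0,0],[0,0,0,75,10,0,0],[0,0,0,75,20,0,0]]]'

```text
time: 6.22
position: [0.4944, 0.1394, 0.174]
tool_rot: [1.134, 1.256, -1.133]
ft_force: [-9.4, -0.1, 7.1]
grip_width: 0.003
```

>>> servo_tool --commands '[[[0,0,0,0,8,0,0],[0,0,0,0,16,0,0],[0,0,0,0,24,0,0],[0,0,0,0,32,0,0]]]'

```text
time: 6.72
position: [0.526, 0.1433, 0.174]
tool_rot: [1.134, 1.256, -1.132]
ft_force: [-2.0, 0.9, 2.5]
grip_width: 0.004
```

>>> servo_tool --commands '[[[0,0,0,0,7,0,0],[0,0,0,0,14,0,0],[0,0,0,0,21,0,0],[0,0,0,0,24,0,0]]]'

```text
time: 7.22
position: [0.5496, 0.1446, 0.1729]
tool_rot: [1.133, 1.256, -1.133]
ft_force: [-0.4, 0.4, 0.2]
grip_width: 0.004
```

Run:
```python
from h import *
s=ctrl.get_state();print(s["time"],s["position"],s["ft_force"])
n=("scene","side","wrist")
a=[cv2.cvtColor(vision.get_image(k),cv2.COLOR_RGB2BGR) for k in n]
cv2.imwrite("pics/p3.png",np.hstack([cv2.resize(a[0][180:330,235:385],(266,400),interpolation=2),cv2.resize(a[1][100:240,200:340],(266,400),interpolation=2),cv2.resize(a[2],(266,400))]))
```

```text
7.225 [0.54962396 0.14464848 0.17286565] [-0.41453965  0.40204337  0.1901975 ]
```

View pics/p3.png

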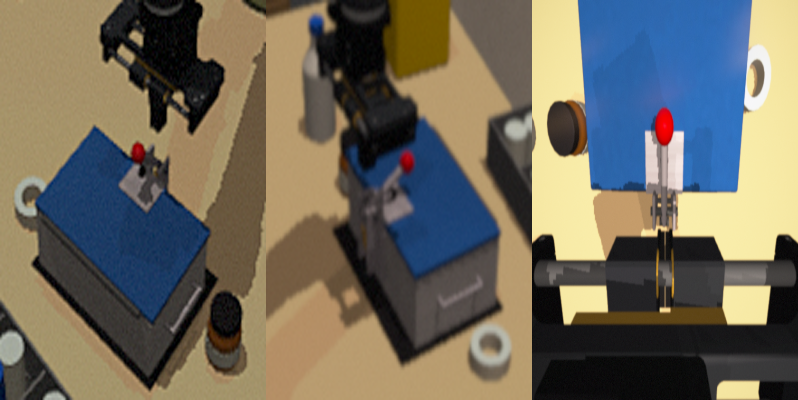

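The lever has snapped over: the knob is above the lid at crop (138,152), (407,162) and (664,125). I'll back off and check the knob height.

>>> servo_tool --commands '[[[0,0,0,0,-30,0,0],[0,0,0,-20,-65,0,0],[0,0,0,-70,-75,0,0],[0,0,0,-90,-75,0,0],[0,0,0,-90,-75,0,0]]]'

```text
time: 8.0
position: [0.4751, 0.1375, 0.2647]
tool_rot: [1.134, 1.253, -1.13]
ft_force: [0.6, -0.4, -0.3]
grip_width: 0.009
```

Run:
```python
from h import *
s=ctrl.get_state();print(s["time"],s["position"],s["ft_force"])
n=("scene","side")
I=[vision.camera_info(k) for k in n]
a=[cv2.cvtColor(vision.get_image(k),cv2.COLOR_RGB2BGR) for k in n]
p=[cv2.minEnclosingCircle(blob(red(a[0]),(290,215,345,265)))[0],cv2.minEnclosingCircle(blob(red(a[1]),(230,135,300,190)))[0]]
X,r=tri([ray(i,q) for i,q in zip(I,p)]);print("knob",X,r[0],"case",R.from_euler("z",-.1).apply(X-[.646,.155,0]))
c=blob(blue(a[0]),(235,200,385,330));print(cv2.approxPolyDP(cv2.convexHull(c),4,True)[:,0].tolist())
cv2.imwrite("pics/scene4.png",a[0])
# change elsewhere in the scene view against the start
d=cv2.absdiff(a[0],cv2.imread("pics/scene0.png")).max(2)
for nm,X,b in(("bottle",0,(390,295,425,350)),("jar",0,(350,288,374,320)),("tape",0,(240,244,255,268)),("cup",0,(420,268,448,304)),("basin",0,(150,143,210,183)),("forceps",0,(225,140,255,168))): print(nm,d[b[1]:b[3],b[0]:b[2]].mean())
```

```text
8.0 [0.47505423 0.13753028 0.26466922] [ 0.60479536 -0.35079908 -0.33032476]
knob [0.61960773 0.15035799 0.15228587] 0.00029697928786886785 case [-0.02672385 -0.00198399  0.15228587]
[[255, 255], [289, 228], [352, 267], [319, 300]]
bottle 8.281038961038961
jar 9.076822916666666
tape 9.844444444444445
cup 8.249007936507937
basin 7.56
forceps 11.334523809523809
```

View pics/scene4.png

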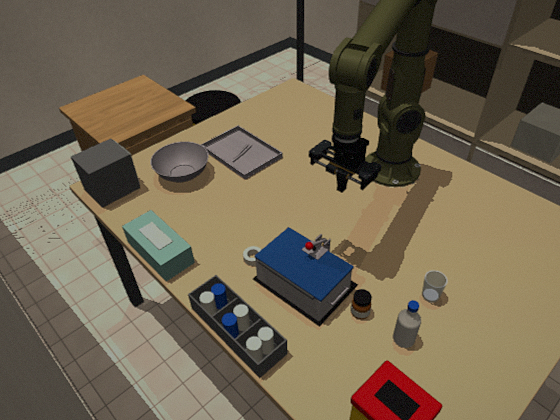

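The final view shows the lid shut with the lever over it (knob near 309,246), everything else in its place, and the arm clear. The knob measures 152 mm high, which matches the locked position.

```bash
python3 -c "
from bench import close_job; print(close_job())"
```

```text
the job is handed in; nothing more can be done
None
```

The lid is shut and the clamp lever is locked over it. I handed the job in at about 8 s, with the arm backed off and touching nothing.

- **Lid:** I pushed it down with closed fingers until it seated at 110 mm with about 14 N. In the camera views its corners matched the predicted shut position to 1–2 px, and they had not moved when I checked again after locking.
- **Lever:** I then pushed the knob from the front until it snapped over. The knob measured 152.3 mm above the worktop, matching the stated locked height of 152 mm. The highest contact force in the readings I took on this push was about 12 N.
- **Everything else:** By eye, the bottle, basin, jar, tape, cup and forceps are where they started. Comparing the first and last pictures by pixel showed only small differences around each one (forceps highest). I took these as image noise and shadow and did not check them further.

No check failed or disagreed.

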